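# Seal the culture carrier: fit the lid and snap its four clips crosswise

## Task

Close the dish carrier for transport: set the loose lid on it by its handle so that it lies level on the seal, then snap the four clips shut over the rim, crosswise - the first two at opposite corners, then the other two - so that the seal is squeezed evenly. Push each clip until it snaps home, but gently: they break at 20 newtons. Leave everything else on the bench where it is.

Things in the scene. Friction and masses are not known exactly. Their poses are not given: they have to be found in the camera images.
- carrier: Clear tub with two petri dishes in it, on soft suction feet: it stays put but gives sideways under a push, about 1 mm per 1.3 N, and springs back. Origin: centre of its underside on the table; x along its long side, z up. Tub 144x96 mm outside. A white rolled rim, a round bar 7 mm thick, runs round it 12 mm out from the walls: centre line 168x120 mm, z 70 mm.
- carrier_mouth (a point): Centre of the carrier's mouth, 138x90 mm inside, level with the tops of the tub's walls, 73.5 mm above the table; axes as the carrier's. A soft dark rubber seal lies on the rim all round, its top 6 mm above this point.
- lid: Loose white lid, 0.2 kg, plate 174x119x8 mm, starts flat on the table. Origin: centre of its plug's underside; x along its long side, z up; plate z 10 to 18 mm. The plug, 135x87 mm, lower edges rounded, fits the mouth 1.5 mm clear a side, either way round. Lying on the seal its origin is about 69 mm above the carrier's, clips open or shut. A push on a clip can shift it 1.5 mm.
- lid_handle (a point): Centre of the grey carrying handle's bar, on the lid's middle 42 mm above its origin. The bar lies along the lid's x, 84 mm long, 14 mm wide (y), 10 mm high, with 19 mm open below it to the plate between posts at x -36 and +36 mm.
- clip_1: Grey claw clip, 27 mm wide, hinged on the lid's long edge at x, y = (+45, +63) mm, z 15.5 mm of the lid. Origin on the hinge axis. When shut: y points outward from the lid, z up; a strap hangs down, outer face at y 5.3 mm, to z -17 mm, and ends in a flared finger tab, lower edge at y 8, z -26 mm; its round nose hooks inside and under the rim. Diagonal to clip_3.
- clip_1_hinge (a joint): Angle of clip_1: 0 shut on its stop (snapped below 0.12), 1.57 straight out, 2.0 upper stop; starts 1.55 to 1.85, stays where left. Fold the claw down from above, then push its tab in from outside, moving down with it as it swings or it binds. It meets the rim at 0.6 and stands there, the carrier giving way, until 8 to 15 N snaps it past. Breaks at 20 N.
- clip_2: Grey claw clip like clip_1, its hinge at x, y = (+45, -63) mm, z 15.5 mm of the lid; its own y points outward from the lid when it is shut. Diagonal to clip_4.
- clip_2_hinge (a joint): Angle of clip_2, as for clip_1: 0 shut, 1.57 straight out, starts 1.55 to 1.85.
- clip_3: Grey claw clip like clip_1, its hinge at x, y = (-45, -63) mm, z 15.5 mm of the lid; its own y points outward from the lid when it is shut. Diagonal to clip_1.
- clip_3_hinge (a joint): Angle of clip_3, as for clip_1: 0 shut, 1.57 straight out, starts 1.55 to 1.85.
- clip_4: Grey claw clip like clip_1, its hinge at x, y = (-45, +63) mm, z 15.5 mm of the lid; its own y points outward from the lid when it is shut. Diagonal to clip_2.
- clip_4_hinge (a joint): Angle of clip_4, as for clip_1: 0 shut, 1.57 straight out, starts 1.55 to 1.85.
- clip_1_tab (a point): Middle of the outer face of clip_1's finger tab, where it is pushed: 6.5 mm out and 21.5 mm below its hinge when shut.
- clip_2_tab (a point): Middle of the outer face of clip_2's finger tab, where it is pushed: 6.5 mm out and 21.5 mm below its hinge when shut.
- clip_3_tab (a point): Middle of the outer face of clip_3's finger tab, where it is pushed: 6.5 mm out and 21.5 mm below its hinge when shut.
- clip_4_tab (a point): Middle of the outer face of clip_4's finger tab, where it is pushed: 6.5 mm out and 21.5 mm below its hinge when shut.
- jar: White screw-top sample jar, 55 mm across, 80 mm tall, stands near the back between the work and the wall; leave alone.
- counter: Round white hand tally counter, 51x53x22 mm, front left of the table; leave alone.
- needle: Dissecting needle with a wooden handle, 158 mm long, lies front right; leave alone.
- dish_cover: Clear petri dish lid, 64 mm across, 10 mm high, lies near the back; leave alone.

How it is judged:
On the way, in this order (a step that is already met when the one before it is completed fails the run):
1. the lid lies level on the carrier's seal, its plug in the mouth, no clip shut yet (horizontal distance between lid and carrier below 0.005 m and angle between the x axis of lid and the x axis of carrier, either way round below 0.05 rad and angle between lid's own z axis and vertical below 0.03 rad and z of lid in the frame of carrier below 0.071 m and value of joint each of clip_1_hinge, clip_2_hinge, clip_3_hinge, clip_4_hinge above 0.12 rad), for 0.2 s.
2. two clips at opposite corners are snapped shut ((value of joint each of clip_1_hinge, clip_3_hinge below 0.12 rad or value of joint each of clip_2_hinge, clip_4_hinge below 0.12 rad)), for 0.1 s.
At the end, for the whole second after the job is handed in: All four clips are snapped shut (hinge below 0.12 rad) and the lid lies at rest on the carrier, within 5 mm and 0.05 rad (either way round) of its place, level within 0.03 rad and down on the seal (origin below 70 mm in the carrier's frame) (horizontal distance between lid and carrier below 0.005 m and angle between the x axis of lid and the x axis of carrier, either way round below 0.05 rad and angle between lid's own z axis and vertical below 0.03 rad and z of lid in the frame of carrier below 0.07 m and value of joint each of clip_1_hinge, clip_2_hinge, clip_3_hinge, clip_4_hinge below 0.12 rad and linear speed of lid below 0.02 m/s); the robot touches nothing.
It fails at once if two clips that are neighbours are shut while the other two are still open ((value of joint each of clip_1_hinge, clip_2_hinge below 0.12 rad and value of joint each of clip_3_hinge, clip_4_hinge above 0.12 rad) or (value of joint each of clip_2_hinge, clip_3_hinge below 0.12 rad and value of joint each of clip_4_hinge, clip_1_hinge above 0.12 rad) or (value of joint each of clip_3_hinge, clip_4_hinge below 0.12 rad and value of joint each of clip_1_hinge, clip_2_hinge above 0.12 rad) or (value of joint each of clip_4_hinge, clip_1_hinge below 0.12 rad and value of joint each of clip_2_hinge, clip_3_hinge above 0.12 rad)).
It fails at once if a clip is pushed with more than 20 N (contact force between the fingers and clip_1 above 20 N or contact force between the fingers and clip_2 above 20 N or contact force between the fingers and clip_3 above 20 N or contact force between the fingers and clip_4 above 20 N).
It fails at once if the jar, tally counter, needle or dish lid on the bench is moved more than 30 mm (distance of any of jar, counter, needle, dish_cover from where it was at the start of the episode above 0.03 m).
It also fails if it takes over 70 s, if anything falls off the work surface, if the arm or the gripper's body presses on something with over 40 N, if the wrist force passes 120 N, or if a joint passes its speed limit or range.

## Robot

A 6-joint arm with a two-finger parallel gripper is mounted at the origin on a cart in front of the work surface, level with it; the furniture and walls round the work are solid. World frame = base frame: x ahead of the robot, y to its left, z up, the work surface at z = 0. Lengths are in m, angles in rad, forces in N, time in s.
With the tool pointing down it reaches from about 0.425 to 0.95 m from the base axis. Payload 3.5 kg.
Tool frame: the origin (TCP) lies between the finger pads; the fingertips stand 22 mm ahead of it and the grasp point (between the pads) lies 3 mm ahead of it (ctrl.nose_length is the z of the fingertips in the tool frame, in m); z points along the fingers, y is the line along which they close (so a half turn about z gives the same grasp; the last joint's range is limited). The gripper opens to 85 mm and grips with 20 to 120 N. Pads are 22 mm wide; open, the fingers measure 114 mm over their backs; the gripper's body (76 mm by 85 mm) begins 54 mm behind the grasp point. The pads swing forward as they close: fully open they stand 13 mm farther back than shut.
Start: joints at [-1.458, 0.286, 1.577, -0, 1.279, -0.15], TCP at [0.175, -0.652, 0.253] pointing down, gripper open.
Joint ranges: [-2.77, 2.77], [-0.9, 2.22], [0.21, 2.48], [-1.53, 4.67], [0.24, 2.81], [-2.84, 2.84]. Speed limits (rad/s): [2.79, 2.79, 3.14, 3.14, 3.14, 3.14].

## Interface

Orientations are given as a unit quaternion [x, y, z, w].
In Python, from plant import ctrl gives the robot as it stands. The module is installed in compiled form; this text tells all that it offers.
- The arm moves only by the tool send_rows, never from a script. Its argument "rows" is text: rows parted by semicolons, each of 7 numbers parted by spaces: the turn, a rotation vector about the tool's x, y, z in degrees, then the shift along the tool's x, y, z in mm, then the opening, from -1 (shut) to 1 (fully open). A call has 1 to 8 rows; each row is the pose to reach, as a shift and turn from the pose commanded when the call began, along the tool's axes at that moment; what a row does not reach only later rows make up. A row lasts 1/8 s, in which the tool goes at most 62.5 mm and 10.7 degrees, less where a joint would pass 70% of its speed; a pose out of reach is approached as far as the arm can. A call with a gripper value outside its range is refused whole. The fingers move at their own pace and stop on an object; "grip_force" is the grip in N (left out, the last holds). Time passes only in rows, so rows that repeat a pose let the fingers close. It gives the time, the measured TCP pose, the force, the opening and the grip force at its end, in the units of the state.
- ctrl.get_state(): the state, without advancing time (a new reading comes with each control period).
- ctrl.read_camera(name): name is "side" or "top" or "wrist"; returns a dict with "color" (420x560x3 uint8, red, green, blue), "fx", "fy", "cx", "cy" (pixels), "D" ([k1, k2, p1, p2, k3] as OpenCV has them; the pictures are not rectified), "extrinsics" (4x4, takes a point from world to camera coordinates). Camera axes: x right, y down, z forward; pixel columns grow to the right and rows downward; lengths in m; the calibration is good to about 2 mm. A picture is of the moment at which its call begins. There is no depth.
- ctrl.sign_off(): hands the job in; it is judged then, once.
Trained networks look in a picture, given as the dict that the camera call returned (one of the last four; its "shot" number tells which), for a name from the list of things; names that differ only in an ending like _2 or _b are one class to them, and where a whole thing is asked for, a point or a joint stands for the part that bears it (a point fixed in the world has none). Each returns a list of dicts, best first, with "p" (0 to 1); they miss things now and then, are a little off and sometimes report something else, mostly with a low value. They report only what shows in the picture. A call takes as long as a camera call.
- ctrl.look_for(picture, target): "position" ([x, y, z] in m, in the coordinates of the camera as it stood for that picture, good to about 4 mm: the middle of the surface that is visible of it).
The state is a dict: "time": time; "qpos": joint angles; "dq": joint speeds; "joint_efforts": joint torques, N m; "eef_pos": TCP position; "tcp_rot": TCP orientation; "contact_force": force on the tool from outside, world axes, zero at the start; "wrist_torque": the same for the moment, N m; "opening": opening from 0.0 (shut) to 1.0 (fully open); "finger_force": force on a finger pad.
Only numpy, scipy, OpenCV 4.12 (cv2) and the standard library are available. Lean on these libraries where they do the work, as an engineer would, in place of code of your own. Each camera call takes 0.05 s, during which the arm holds its last target. There are 200 camera calls.

## Working session

There is one attempt and no reset: what is moved stays moved. The work goes in short steps, Python scripts to look and compute and a tool call to move; the robot and the scene stay as the last step left them, time stands still between calls to the robot, and variables do not carry over. Pictures are saved under pics/ and viewed, at most 13 in all, crops included, and the job is handed in when it is done.

Besides the shell and the picture viewer there is one more tool, called in YAML: its name, and indented under it one key for each argument. send_rows: Moves the arm, as the interface text tells. Its arguments: {"type":"object","properties":{"rows":{"type":"string"},"grip_force":{"type":"number"}},"required":["rows"]}

```bash
mkdir -p pics; cat > h.py <<'E'
import numpy as np, cv2
from scipy.spatial.transform import Rotation as R
from plant import ctrl
def look(cam, names, save=None):
    p=ctrl.read_camera(cam); E=np.array(p["extrinsics"]); out={}
    if save: cv2.imwrite("pics/"+save+".png",p["color"][:,:,::-1])
    for n in names:
        for d in ctrl.look_for(p,n)[:4]:
            if d["p"]<0.2: continue
            c=np.array(d["position"]); w=E[:3,:3].T@(c-E[:3,3])
            px=proj(p,w)
            print(cam,n,round(d["p"],2),"world",np.round(w,4),"px",np.round(px).astype(int))
    return p
def proj(p,w):
    E=np.array(p["extrinsics"]);K=np.array([[p["fx"],0,p["cx"]],[0,p["fy"],p["cy"]],[0,0,1.]])
    return cv2.projectPoints(np.atleast_2d(np.asarray(w,float)),cv2.Rodrigues(E[:3,:3])[0],E[:3,3],K,np.array(p["D"],float))[0].reshape(-1,2)
def ray(p,uv):
    E=np.array(p["extrinsics"]);K=np.array([[p["fx"],0,p["cx"]],[0,p["fy"],p["cy"]],[0,0,1.]])
    n=cv2.undistortPoints(np.array(uv,float).reshape(-1,1,2),K,np.array(p["D"],float)).reshape(-1,2)
    d=np.c_[n,np.ones(len(n))]@E[:3,:3]; o=-E[:3,:3].T@E[:3,3]
    return o,d
def atz(p,uv,z):
    o,d=ray(p,uv); return o+d*((z-o[2])/d[:,2])[:,None]
E
python3 - <<'E'
from h import *
N=["carrier","carrier_mouth","lid","lid_handle","clip_1","clip_1_tab","jar","counter","needle","dish_cover"]
for c in ["top","side"]: 
    p=look(c,N,c+"0"); print(np.round(p["extrinsics"],3),p["fx"])
s=ctrl.get_state(); print(s["eef_pos"],s["tcp_rot"],ctrl.nose_length)
E
```

```text
top carrier 0.56 world [0.4761 0.2332 0.0322] px [[224 234]]
top carrier_mouth 0.8 world [0.4758 0.2364 0.0308] px [[223 235]]
top lid 0.65 world [ 0.4579 -0.0901  0.0187] px [[330 242]]
top lid_handle 0.83 world [ 0.4606 -0.0846  0.0176] px [[328 241]]
top clip_1 0.55 world [ 0.5149 -0.1459  0.0274] px [[348 223]]
top clip_1 0.5 world [ 0.3946 -0.0294  0.0265] px [[311 262]]
top clip_1_tab 0.48 world [ 0.4868 -0.0057  0.0199] px [[302 232]]
top jar 0.7 world [0.6085 0.0711 0.0811] px [[278 189]]
top jar 0.26 world [ 0.393  -0.0277  0.0241] px [[310 263]]
top counter 0.74 world [ 0.3983 -0.0288  0.0229] px [[310 261]]
top needle 0.39 world [ 0.3824 -0.3126  0.0027] px [[400 266]]
top needle 0.21 world [ 0.4847 -0.0054  0.0217] px [[302 233]]
top dish_cover 0.55 world [ 0.649  -0.1022  0.0113] px [[332 181]]
[[ 0.006 -1.     0.022  0.072]
 [-0.99  -0.009 -0.142  0.537]
 [ 0.143 -0.021 -0.99   1.137]
 [ 0.     0.     0.     1.   ]] 385.6895032572988
side carrier 0.61 world [0.4576 0.2221 0.0357] px [[308 256]]
side carrier 0.36 world [ 0.3985 -0.018   0.0262] px [[310 176]]
side carrie
[... 463 characters left out ...]

side lid_handle 0.37 world [ 0.4313 -0.1727  0.0198] px [[288 138]]
side clip_1 0.56 world [ 0.487  -0.0022  0.0185] px [[280 187]]
side clip_1 0.55 world [ 0.3985 -0.0245  0.0228] px [[309 175]]
side clip_1_tab 0.57 world [ 0.489  -0.0009  0.02  ] px [[279 188]]
side counter 0.84 world [0.3907 0.5034 0.0187] px [[362 364]]
side counter 0.46 world [0.4595 0.2193 0.0309] px [[307 255]]
side needle 0.4 world [ 0.3851 -0.3108  0.0074] px [[293 105]]
[[-0.983  0.184 -0.01   0.483]
 [ 0.165  0.853 -0.496 -0.116]
 [-0.083 -0.489 -0.869  1.247]
 [ 0.     0.     0.     1.   ]] 421.1564912249212
[ 0.17538184 -0.65181056  0.2533222 ] [9.91381912e-01 1.31003449e-01 2.88470078e-05 7.38109051e-06] 0.022
```

```bash
python3 - <<'E'
import cv2
a=cv2.imread("pics/top0.png")[150:300,170:430]; b=cv2.imread("pics/side0.png")[90:380,200:430]
cv2.imwrite("pics/t0c.png",cv2.resize(a,None,fx=3,fy=3,interpolation=cv2.INTER_CUBIC)); cv2.imwrite("pics/s0c.png",cv2.resize(b,None,fx=2,fy=2,interpolation=cv2.INTER_CUBIC))
E
```

```text
(no output)
```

View pics/t0c.png

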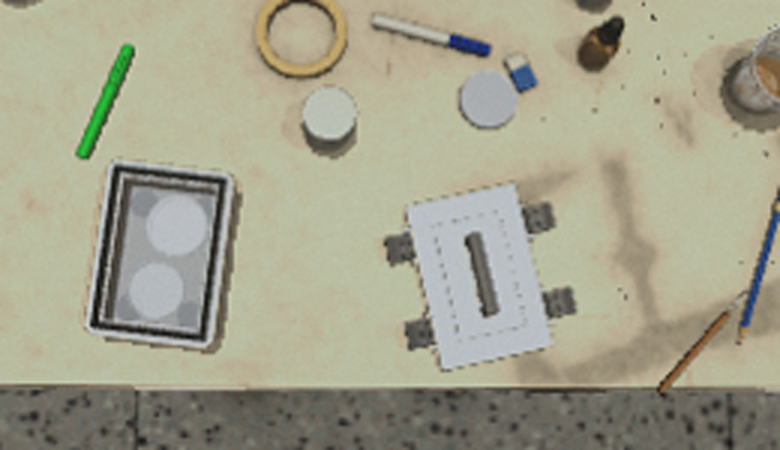

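View pics/s0c.png

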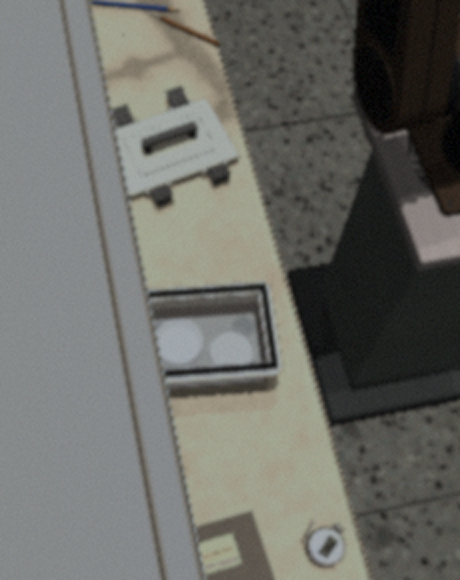

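The top view shows the lid at px (331,242), yawed about +12.6°, and the carrier at (223,235), yawed about -7°. The side view confirms both, and the bench around them is free. I'm moving the wrist camera over the lid.

send_rows:
  rows: "0 0 0 211 -236 -15 1;0 0 0 422 -473 -30 1;0 0 0 422 -473 -30 1;0 0 0 422 -473 -30 1;0 0 0 422 -473 -30 1;0 0 0 422 -473 -30 1;0 0 0 422 -473 -30 1;0 0 0 422 -473 -30 1"

```text
time: 2.1
eef_pos: [0.4002, -0.2037, 0.2775]
tcp_rot: [0.991, 0.131, 0.001, 0.001]
contact_force: [0.6, -0.3, -0.4]
opening: 1.0
finger_force: 0.0
```

send_rows:
  rows: "0 0 0 50 -50 0 1;0 0 0 60 -70 0 1;0 0 0 80 -90 0 1;0 0 0 80 -90 0 1"

```text
time: 2.6
eef_pos: [0.4539, -0.0966, 0.2772]
tcp_rot: [0.991, 0.133, 0.0, 0.0]
contact_force: [-0.1, -0.0, -0.5]
opening: 1.002
finger_force: 0.0
```

```bash
python3 - <<'E'
from h import *
p=look("wrist",["lid","lid_handle","clip_1","clip_1_tab"],"w0")
print(np.round(p["extrinsics"],4)); E=np.array(p["extrinsics"]); print("cam",-E[:3,:3].T@E[:3,3])
np.save("w0.npy",p,allow_pickle=True)
E
```

```text
wrist lid 0.62 world [ 0.3966 -0.0296  0.0263] px [[209 204]]
wrist lid 0.59 world [ 0.4674 -0.0909  0.0167] px [[278 157]]
wrist lid_handle 0.93 world [ 0.4697 -0.0927  0.0182] px [[280 155]]
wrist lid_handle 0.65 world [ 0.3942 -0.0283  0.0215] px [[209 205]]
wrist lid_handle 0.42 world [0.5956 0.0534 0.0183] px [[174  -1]]
wrist clip_1 0.75 world [ 0.5167 -0.1538  0.0246] px [[347 129]]
wrist clip_1 0.71 world [0.4914 0.1812 0.0449] px [[27 72]]
wrist clip_1 0.7 world [ 0.4793 -0.0086  0.0236] px [[207 127]]
wrist clip_1 0.6 world [ 0.4285 -0.1738  0.021 ] px [[339 209]]
wrist clip_1_tab 0.63 world [ 0.4847 -0.0066  0.0257] px [[206 122]]
[[ 0.2625 -0.9649  0.001  -0.2127]
 [-0.9253 -0.2514  0.284   0.3523]
 [-0.2738 -0.0755 -0.9588  0.519 ]
 [ 0.      0.      0.      1.    ]]
cam [ 0.52392896 -0.07750953  0.39776106]
```

View pics/w0.png

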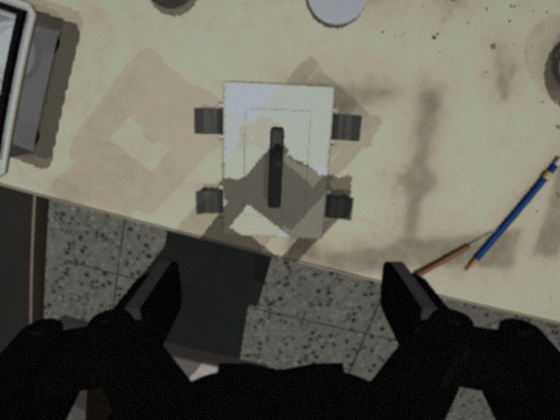

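Wrist view: plate corners are at about (223,82), (334,87), (323,238) and (221,237). The bar runs from (277,127) to (274,207), and all four clips stick out. I'll triangulate with the top view.

```bash
cat >> h.py <<'E'
def tri(ps,uvs):
    A=np.zeros((3,3));b=np.zeros(3)
    for p,uv in zip(ps,uvs):
        o,d=ray(p,[uv]); d=d[0]/np.linalg.norm(d[0]); M=np.eye(3)-np.outer(d,d); A+=M;b+=M@o
    x=np.linalg.solve(A,b); return x,[np.round(np.array(uv)-proj(p,x)[0],1) for p,uv in zip(ps,uvs)]
E
python3 - <<'E'
from h import *
w=np.load("w0.npy",allow_pickle=True).item(); t=ctrl.read_camera("top")
f=lambda a:(np.array(a)+.5)/3-.5+[170,150]
W=dict(a=(223,82),b=(334,87),c=(323,238),d=(221,237)); T=dict(a=(407,206),b=(515,184),c=(551,345),d=(443,370))
for k in W: print(k,tri([w,t],[W[k],f(T[k])]),atz(w,[W[k]],.018),atz(t,[f(T[k])],.018))
print("mean",tri([w,t],[np.mean(list(W.values()),0),f(np.mean(list(T.values()),0))]))
B=np.array([(277,128),(274.5,206)]);TB=f([(473,236),(490,314)])
for u,v in zip(B,TB): print("bar",tri([w,t],[u,v]),atz(w,[u],.047))
# carrier rim outer corners, top view, z=.07
C=f([(112,160),(233,174),(213,350),(87,332)]); c=atz(t,C,.075);print(c,c.mean(0))
x=(c[0]+c[1]-c[2]-c[3])/2; print("yaw",np.degrees(np.arctan2(x[1],x[0])),np.linalg.norm(x[:2]))
for d in ctrl.look_for(t,"carrier_mouth")[:2]:
    E=np.array(t["extrinsics"]);print(d["p"],E[:3,:3].T@(np.array(d["position"])-E[:3,3]))
E
```

```text
a (array([ 0.52880318, -0.01465957,  0.02193835]), [array([-0., -0.]), array([0., 0.])]) [[ 0.52887941 -0.01398896  0.018     ]] [[ 0.5293114  -0.01505502  0.018     ]]
b (array([ 0.5554861 , -0.13002894,  0.00550283]), [array([-0.1, -0.2]), array([0.1, 0.1])]) [[ 0.55463432 -0.12815923  0.018     ]] [[ 0.55338151 -0.12782168  0.018     ]]
c (array([ 0.38740288, -0.16522357,  0.01529635]), [array([2. , 0.6]), array([-0.8,  0. ])]) [[ 0.38826789 -0.16713446  0.018     ]] [[ 0.38726163 -0.16208226  0.018     ]]
d (array([ 0.36149737, -0.05036075,  0.02610013]), [array([0.3, 0.2]), array([-0.1, -0.1])]) [[ 0.35775909 -0.05014571  0.018     ]] [[ 0.36161847 -0.05101893  0.018     ]]
mean (array([ 0.45889265, -0.09033975,  0.00227667]), [array([-0.7, -0.7]), array([0.3, 0.2])])
bar (array([ 0.49782807, -0.08146889,  0.0275552 ]), [array([-0.2, -0.2]), array([0.1, 0.1])]) [[ 0.4993876  -0.08102889  0.047     ]]
bar (array([ 0.41729643, -0.09858284,  0.03548206]), [array([1.4, 0.9]), array([-0.6, -0.2])]) [[ 0.42007312 -0.09963262  0.047     ]]
[[0.56472109 0.28135113 0.075     ]
 [0.55184531 0.16192071 0.075     ]
 [0.37984932 0.17843071 0.075     ]
 [0.39605859 0.30037289 0.075     ]] [0.47311858 0.23051886 0.075     ]
yaw -5.954599113862437 0.17125326054518294
0.9 [0.47720629 0.23483944 0.03433124]
```

Lid centre is about (0.4585, -0.090), yaw about 12.7°. I'll descend and grasp the bar.

send_rows:
  rows: "0 0 2.5 6 -5 60 0.3;0 0 2.5 6 -5 120 0.1;0 0 2.5 6 -5 170 0;0 0 2.5 6 -5 205 0;0 0 2.5 6 -5 225 0;0 0 2.5 6 -5 231 0;0 0 2.5 6 -5 231 0"

```text
time: 3.82
eef_pos: [0.4582, -0.0919, 0.0462]
tcp_rot: [0.994, 0.109, 0.0, 0.0]
contact_force: [0.4, 0.1, -0.4]
opening: 0.5
finger_force: 0.0
```

send_rows:
  rows: "0 0 0 0 0 0 -1;0 0 0 0 0 0 -1;0 0 0 0 0 0 -1;0 0 0 0 0 0 -1;0 0 0 0 0 0 -1"
  grip_force: 60

```text
time: 4.45
eef_pos: [0.459, -0.0918, 0.0473]
tcp_rot: [0.994, 0.109, 0.001, 0.0]
contact_force: [-1.2, 0.8, 7.2]
opening: 0.153
finger_force: 59.4
```

Gripped. With the lid in hand it would block the wrist view of the carrier, so I'll release it, survey the carrier from straight above, then come back.

send_rows:
  rows: "0 0 0 0 0 0 0.2;0 0 0 0 0 0 0.2;0 0 0 0 0 0 0.2;0 0 0 0 0 -40 0.2;0 0 0 0 0 -100 1;0 0 0 0 0 -160 1;0 0 10 20 -50 -210 1;0 0 18.5 36 -100 -255 1"

```text
time: 5.45
eef_pos: [0.4701, 0.0013, 0.2912]
tcp_rot: [0.998, -0.055, 0.001, 0.0]
contact_force: [0.6, 0.1, 0.2]
opening: 1.001
finger_force: 0.0
```

send_rows:
  rows: "0 0 0 -25 -58 0 1;0 0 0 -50 -115 0 1;0 0 0 -46 -172 0 1;0 0 0 -36 -222 0 1;0 0 0 -36 -222 0 1;0 0 0 -36 -222 0 1"

```text
time: 6.2
eef_pos: [0.457, 0.2251, 0.2889]
tcp_rot: [0.999, -0.052, -0.001, 0.0]
contact_force: [0.2, 0.4, 1.0]
opening: 1.002
finger_force: 0.0
```

```bash
python3 - <<'E'
from h import *
p=look("wrist",["carrier","carrier_mouth"],"w1")
np.save("w1.npy",p,allow_pickle=True)
E
```

```text
wrist carrier 0.65 world [0.4792 0.2323 0.0477] px [[271 153]]
wrist carrier_mouth 0.74 world [0.4802 0.2319 0.0469] px [[271 152]]
```

View pics/w1.png

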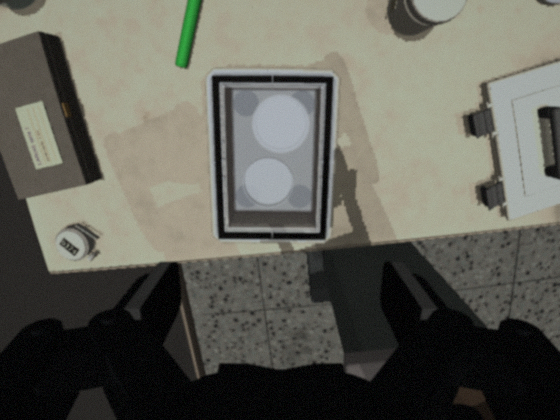

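The carrier rim's outer corners are at about (207,70), (338,70), (330,241) and (214,240). I'll fit the known rectangles to the edges in both wrist pictures.

```bash
cat >> h.py <<'E'
from scipy.optimize import least_squares
from scipy.ndimage import map_coordinates, gaussian_filter
def fit(p,x0,L,Wd,sign,chan,fz=False,skip=lambda u:False,reach=7,n=60):
    """fit rectangle LxWd at pose (x,y,yaw,z) to image edges; sign=+1: inside value larger"""
    im=gaussian_filter(chan(p["color"].astype(float)),1.0); x=np.array(x0,float)
    q=[]; 
    for s in np.linspace(-.42,.42,n):
        q+=[(s*L,Wd/2,0,1),(s*L,-Wd/2,0,-1),(L/2,s*Wd,1,0),(-L/2,s*Wd,-1,0)]
    q=np.array(q)
    def world(x,off=0):
        a=q[:,:2]+off*q[:,2:]; c,s=np.cos(x[2]),np.sin(x[2])
        return np.c_[x[0]+c*a[:,0]-s*a[:,1],x[1]+s*a[:,0]+c*a[:,1],np.full(len(a),x[3])]
    for it in range(8):
        u=proj(p,world(x)); v=proj(p,world(x,.005))-u; v/=np.linalg.norm(v,axis=1)[:,None]
        r=np.arange(-reach,reach+.1,.25); S=u[:,None]+r[None,:,None]*v[:,None]
        pr=map_coordinates(im,[S[...,1],S[...,0]],order=1,mode="nearest")
        g=-sign*np.gradient(pr,axis=1); k=g.argmax(1); gm=g.max(1)
        pt=u+r[k][:,None]*v; ok=(gm>np.median(gm)*.4)&~np.array([skip(t) for t in pt])
        if it>4: ok&=abs(r[k])<2.5
        free=[0,1,2]+([3] if fz else [])
        def res(y):
            z=x.copy(); z[free]=y; d=((proj(p,world(z))-pt)*v).sum(1)[ok]; return d
        s=least_squares(res,x[free],loss="soft_l1"); x=x.copy(); x[free]=s.x
    print("fit x,y,yaw,z",np.round([x[0],x[1]],4),round(np.degrees(x[2]),2),round(x[3],4),"rms",round(np.sqrt(np.mean(np.clip(res(x[free]),-3,3)**2)),2),ok.sum(),
      "side bias(px) +y,-y,+x,-x",[round(float(np.median(((proj(p,world(x))-pt)*v).sum(1)[i::4][ok[i::4]])),2) if ok[i::4].any() else None for i in range(4)])
    return x
blue=lambda c:c[...,2]
gray=lambda c:c.mean(2)
E
python3 - <<'E'
from h import *
p=np.load("w1.npy",allow_pickle=True).item()
for fz in (0,1): fit(p,[.478,.231,-.1,.07],.175,.127,1,blue,fz)
for fz in (0,1): fit(p,[.478,.231,-.1,.07],.175,.127,1,lambda c:c[...,2]-c[...,0],fz)
for fz in (0,1): fit(p,[.478,.231,-.1,.0735],.138,.090,1,gray,fz,reach=4)
p=np.load("w0.npy",allow_pickle=True).item()
for fz in (0,1): fit(p,[.458,-.09,.22,.018],.174,.119,1,lambda c:c[...,2]-c[...,0],fz)
for fz in (0,1): fit(p,[.458,-.09,.22,.018],.174,.119,1,blue,fz)
for fz in (0,1): fit(p,[.459,-.09,.22,.047],.084,.014,-1,gray,fz,reach=4)
E
```

```text
fit x,y,yaw,z [0.4736 0.233 ] -7.23 0.07 rms 1.23 173 side bias(px) +y,-y,+x,-x [2.41, 0.68, 0.2, 1.1]
fit x,y,yaw,z [0.4761 0.2358] -6.85 0.0425 rms 0.81 189 side bias(px) +y,-y,+x,-x [0.21, 3.9, -0.14, -0.1]
fit x,y,yaw,z [0.4733 0.232 ] -8.39 0.07 rms 1.18 152 side bias(px) +y,-y,+x,-x [0.6, 1.0, 0.45, 1.4]
fit x,y,yaw,z [0.4731 0.2321] -6.4 0.0618 rms 0.73 240 side bias(px) +y,-y,+x,-x [0.5, 0.5, -0.5, -0.51]
fit x,y,yaw,z [0.4806 0.2356] -6.64 0.0735 rms 0.36 179 side bias(px) +y,-y,+x,-x [-0.25, -0.25, 0.01, None]
fit x,y,yaw,z [0.4789 0.2303] -6.55 0.1008 rms 0.88 240 side bias(px) +y,-y,+x,-x [-1.0, -1.01, 0.5, 0.5]
fit x,y,yaw,z [ 0.4568 -0.0923] 12.01 0.018 rms 0.76 113 side bias(px) +y,-y,+x,-x [-0.05, -1.0, 0.02, 2.11]
fit x,y,yaw,z [ 0.4566 -0.0903] 12.35 0.0082 rms 0.86 167 side bias(px) +y,-y,+x,-x [0.54, 1.28, -0.25, -0.5]
fit x,y,yaw,z [ 0.4568 -0.0898] 12.68 0.018 rms 1.15 164 side bias(px) +y,-y,+x,-x [1.03, 0.8, 0.23, 1.99]
fit x,y,yaw,z [ 0.457  -0.0902] 12.56 0.01 rms 0.66 201 side bias(px) +y,-y,+x,-x [0.23, 0.15, -0.0, -0.24]
fit x,y,yaw,z [ 0.4596 -0.0898] 12.62 0.047 rms 0.38 237 side bias(px) +y,-y,+x,-x [-0.0, 0.0, -0.25, -0.25]
fit x,y,yaw,z [ 0.4598 -0.0898] 12.63 0.0484 rms 0.36 237 side bias(px) +y,-y,+x,-x [-0.0, 0.0, 0.0, -0.26]
```

```bash
python3 - <<'E'
import cv2
a=cv2.imread("pics/w1.png")[60:250,195:350]
cv2.imwrite("pics/w1c.png",cv2.resize(a,None,fx=3.1,fy=3.1,interpolation=cv2.INTER_CUBIC))
E
```

```text
(no output)
```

View pics/w1c.png

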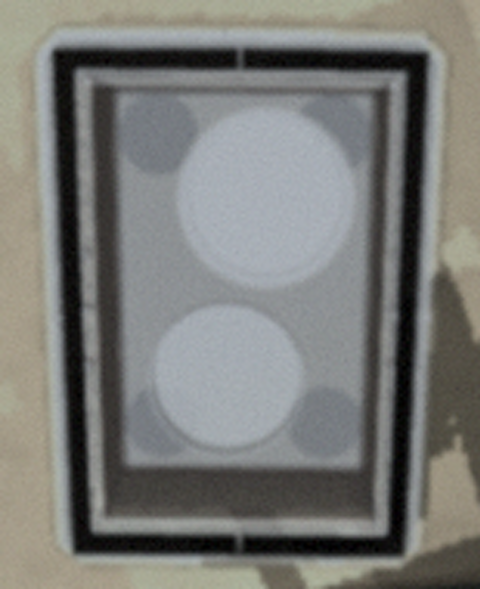

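The dark seal band is clear: outer corners in the crop are (52,50), (430,52), (407,552), (75,555), with thin white joints at mid-ends. I'll fit its edges with the size left free.

```bash
cat >> h.py <<'E'
def cornerfit(p,uv,z,free_z=False,LW=None):
    """4 corners (+x+y,+x-y,-x-y,-x+y) of a rectangle -> x,y,yaw,L,W at height z"""
    sg=np.array([(1,1),(1,-1),(-1,-1),(-1,1)])/2
    def w(x):
        a=sg*(x[3:5] if LW is None else LW); c,s=np.cos(x[2]),np.sin(x[2])
        return np.c_[x[0]+c*a[:,0]-s*a[:,1],x[1]+s*a[:,0]+c*a[:,1],np.full(4,z if LW is None else x[3])]
    m=atz(p,uv,z); x0=[*m.mean(0)[:2],np.arctan2(*(m[0]-m[3])[1::-1])]+([.17,.12] if LW is None else [z])
    s=least_squares(lambda x:(proj(p,w(x))-uv).ravel(),x0); print("corners:",np.round(s.x[:2],4),round(np.degrees(s.x[2]),2),np.round(s.x[3:],4),"rms",round(np.sqrt(np.mean(s.fun**2)),2)); return s.x
def edge_corners(p,uv,sign,chan=gray,reach=3):
    """refine quad corners by fitting lines to its sides; sign=+1 brighter inside"""
    im=gaussian_filter(chan(p["color"].astype(float)),.7); uv=np.array(uv,float); c=uv.mean(0); L=[]
    for i in range(4):
        a,b=uv[i],uv[(i+1)%4]; t=(b-a)/np.linalg.norm(b-a); nrm=np.array([-t[1],t[0]]); nrm*=np.sign((nrm*((a+b)/2-c)).sum())
        P=[]; r=np.arange(-reach,reach+.1,.2)
        for s in np.linspace(.08,.92,50):
            S=a+(b-a)*s+r[:,None]*nrm; g=-sign*np.gradient(map_coordinates(im,[S[:,1],S[:,0]],order=1))
            if g.max()>.3: P.append(S[g.argmax()])
        vx,vy,x0,y0=cv2.fitLine(np.array(P,np.float32),cv2.DIST_HUBER,0,.01,.01).ravel(); L.append(np.cross([x0,y0,1],[x0+vx,y0+vy,1]))
    K=[]
    for i in range(4): h=np.cross(L[i-1],L[i]); K.append(h[:2]/h[2])
    return np.array(K)
E
python3 - <<'E'
from h import *
p=np.load("w1.npy",allow_pickle=True).item()
f=lambda a:(np.array(a)+.5)/3.1-.5+[195,60]
o=edge_corners(p,f([(52,50),(430,52),(407,552),(75,555)]),-1); i=edge_corners(p,f([(78,70),(408,72),(388,533),(95,533)]),1)
print(np.round(o,1).tolist(),np.round(i,1).tolist())
for z in (.0735,.0795): cornerfit(p,o,z); cornerfit(p,i,z); cornerfit(p,(o+i)/2,z)
w=np.load("w0.npy",allow_pickle=True).item()
q=edge_corners(w,[(223,82),(334,87),(323,238),(221,237)],1,blue); print(np.round(q,1).tolist()); cornerfit(w,q,.018); cornerfit(w,q,.018,LW=np.array([.174,.119]))
E
```

```text
[[211.3, 75.3], [333.1, 75.7], [325.0, 239.3], [217.7, 238.1]] [[218.3, 81.1], [326.0, 82.4], [319.8, 233.0], [223.4, 231.3]]
corners: [0.4738 0.2316] -6.54 [0.1623 0.1128] rms 0.21
corners: [0.4746 0.2314] -6.61 [0.1492 0.1003] rms 0.19
corners: [0.4742 0.2315] -6.57 [0.1558 0.1066] rms 0.13
corners: [0.4748 0.2314] -6.54 [0.1594 0.1108] rms 0.21
corners: [0.4756 0.2312] -6.61 [0.1466 0.0985] rms 0.19
corners: [0.4752 0.2313] -6.57 [0.153  0.1047] rms 0.13
[[223.3, 82.1], [333.9, 86.7], [321.3, 238.5], [223.3, 233.5]]
corners: [ 0.4584 -0.0899] 12.61 [0.1711 0.1164] rms 0.28
corners: [ 0.4572 -0.0901] 12.61 [0.0108] rms 0.32
```

Carrier: (0.475, 0.2314), yaw -6.6°. Returning over the lid for a recheck, since the grip may have shifted it.

send_rows:
  rows: "0 0 -4 4 60 0 1;0 0 -8 8 120 2 1;0 0 -12 16 180 6 1;0 0 -16 22 240 10 1;0 0 -18.5 28 295 12 1;0 0 -18.5 30 320 12 1;0 0 -18.5 30 320 12 1"

```text
time: 7.22
eef_pos: [0.4533, -0.0984, 0.2776]
tcp_rot: [0.994, 0.107, 0.0, 0.0]
contact_force: [0.7, 1.1, -0.2]
opening: 1.006
finger_force: 0.0
```

```bash
python3 - <<'E'
from h import *
w=look("wrist",["lid_handle"],"w2")
s=ctrl.get_state();print(s["eef_pos"],np.degrees(2*np.arctan2(s["tcp_rot"][1],s["tcp_rot"][0])))
fit(w,[.459,-.09,.22,.047],.084,.014,-1,gray,0,reach=4);fit(w,[.459,-.092,.22,.047],.084,.014,-1,gray,1,reach=4)
m=np.array([.459,-.09]); c,sn=np.cos(.22),np.sin(.22)
u=proj(w,[[m[0]+c*a-sn*b,m[1]+sn*a+c*b,.018] for a,b in ((.0855,.058),(.0855,-.058),(-.0855,-.058),(-.0855,.058))])
q=edge_corners(w,u,1,blue,5);q=edge_corners(w,q,1,blue); cornerfit(w,q,.018)
E
```

```text
wrist lid_handle 0.63 world [ 0.4709 -0.091   0.0194] px [[277 153]]
[ 0.45358179 -0.09634674  0.27748293] 12.458847289807597
fit x,y,yaw,z [ 0.4603 -0.092 ] 12.2 0.047 rms 0.36 234 side bias(px) +y,-y,+x,-x [-0.22, -0.03, -0.25, -0.0]
fit x,y,yaw,z [ 0.4603 -0.092 ] 12.22 0.048 rms 0.36 234 side bias(px) +y,-y,+x,-x [-0.23, -0.0, -0.2, 0.03]
corners: [ 0.4591 -0.092 ] 12.37 [0.1709 0.1163] rms 0.29
```

The lid is now at (0.4597, -0.092), yaw 12.3°. Regrasping.

send_rows:
  rows: "0 0 0 7 -3 60 0.3;0 0 0 7 -3 120 0.1;0 0 0 7 -3 170 0;0 0 0 7 -3 205 0;0 0 0 7 -3 225 -0.3;0 0 0 7 -3 230 -1;0 0 0 7 -3 230 -1;0 0 0 7 -3 230 -1"
  grip_force: 70

```text
time: 8.32
eef_pos: [0.4604, -0.0914, 0.0479]
tcp_rot: [0.994, 0.11, 0.0, 0.0]
contact_force: [-0.3, 0.4, -3.0]
opening: 0.148
finger_force: 68.2
```

send_rows:
  rows: "0 0 0 0 0 0 -1;0 0 0 0 0 -8 -1;0 0 0 0 0 -30 -1;0 0 0 0 0 -75 -1;0 0 0 0 0 -125 -1;0 0 0 0 0 -140 -1;0 0 0 0 0 -140 -1"

```text
time: 9.2
eef_pos: [0.4604, -0.0918, 0.188]
tcp_rot: [0.994, 0.109, 0.001, 0.001]
contact_force: [0.3, 1.0, -4.0]
opening: 0.15
finger_force: 68.6
```

```bash
python3 - <<'E'
from h import *
w=look("wrist",[],"w3")
s=ctrl.get_state();T=np.array(s["eef_pos"]);y=2*np.arctan2(s["tcp_rot"][1],s["tcp_rot"][0]);print(T,np.degrees(y),s["tcp_rot"])
z=T[2]-.0475+.018; m=T[:2]+[-.001,0]; c,sn=np.cos(y),np.sin(y)
u=proj(w,[[m[0]+c*a-sn*b,m[1]+sn*a+c*b,z] for a,b in ((.0855,.058),(.0855,-.058),(-.0855,-.058),(-.0855,.058))])
print(np.round(u)); q=edge_corners(w,u,1,blue,6);q=edge_corners(w,q,1,blue);print(np.round(q)); x=cornerfit(w,q,z)
fit(w,[m[0],m[1],y,z+.029],.084,.014,-1,gray,0,reach=4)
E
```

```text
[ 0.45942185 -0.09140442  0.18619114] 12.550877061848796 [ 9.94007538e-01  1.09308171e-01 -7.38861010e-04 -4.38000945e-04]
[[141.  78.]
 [415.  77.]
 [380. 396.]
 [178. 396.]]
[[136.  71.]
 [421.  71.]
 [383. 392.]
 [178. 397.]]
corners: [ 0.4604 -0.0916] 12.83 [0.1729 0.1198] rms 1.42
fit x,y,yaw,z [ 0.4582 -0.0925] 12.48 0.1857 rms 0.94 115 side bias(px) +y,-y,+x,-x [0.01, 0.01, -1.46, -0.03]
```

View pics/w3.png

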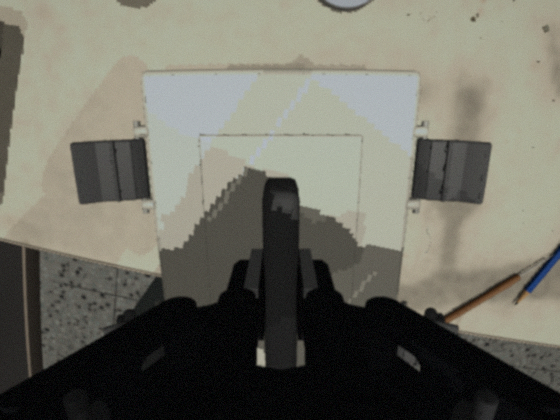

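The lid hangs level, with the bar central in the pads. Carrying it over the carrier.

send_rows:
  rows: "0 0 3 12 -40 0 -1;0 0 6 26 -95 0 -1;0 0 10 42 -150 0 -1;0 0 13 57 -205 0 -1;0 0 16 71 -260 0 -1;0 0 19.1 81 -300 0 -1;0 0 19.1 85 -312 0 -1;0 0 19.1 85 -312 0 -1"

```text
time: 10.25
eef_pos: [0.4742, 0.2312, 0.1851]
tcp_rot: [0.998, -0.056, -0.002, 0.001]
contact_force: [-0.8, -1.3, -3.5]
opening: 0.143
finger_force: 69.0
```

```bash
cat > st.py <<'E'
from h import *
import sys
s=ctrl.get_state();T=np.array(s["eef_pos"]);y=2*np.arctan2(s["tcp_rot"][1],s["tcp_rot"][0])
print("t",s["time"],"T",np.round(T,4),"yaw",round(np.degrees(y),2),"F",np.round(s["contact_force"],1),"M",np.round(s["wrist_torque"],2))
if len(sys.argv)>3:
    d=np.array([float(a) for a in sys.argv[1:4]])-T; c,n=np.cos(y),np.sin(y)
    print("shift mm",np.round(1e3*np.array([c*d[0]+n*d[1],n*d[0]-c*d[1],-d[2]]),1),"turn",round(np.degrees(y)-float(sys.argv[4]),2))
E
python3 st.py .475 .2314 .1375 -6.57; python3 - <<'E'
from h import *
p=look("side",[],"s3"); print(proj(p,[.475,.2314,.1]))
cv2.imwrite("pics/s3c.png",cv2.resize(p["color"][190:320,240:380,::-1],None,fx=4,fy=4,interpolation=cv2.INTER_CUBIC))
E
```

```text
t 10.25 T [0.4742 0.2312 0.1851] yaw -6.44 F [-0.8 -1.3 -3.5] M [-0.04 -0.04  0.01]
shift mm [ 0.8 -0.3 47.6] turn 0.13
[[302.87302405 249.91350685]]
```

View pics/s3c.png

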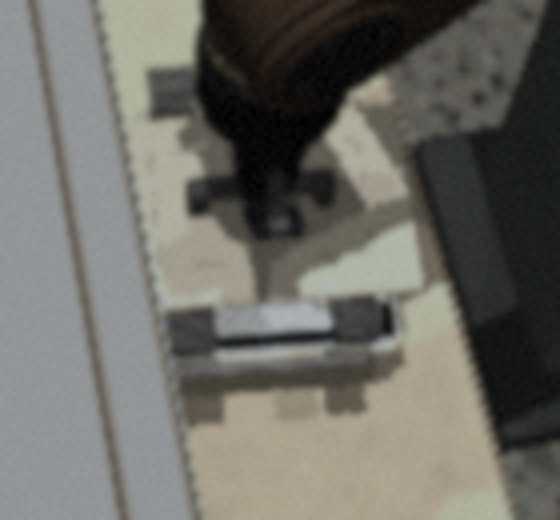

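The lid hovers level over the carrier. Descending slowly.

send_rows:
  rows: "0 0 0 0.5 0 20 -1;0 0 0 0.5 0 35 -1;0 0 0 0.5 0 43 -1;0 0 0 0.5 0 48 -1;0 0 0 0.5 0 52 -1;0 0 0 0.5 0 56 -1;0 0 0 0.5 0 58 -1;0 0 0 0.5 0 58 -1"

```text
time: 11.3
eef_pos: [0.4758, 0.2313, 0.1294]
tcp_rot: [0.998, -0.057, -0.0, -0.0]
contact_force: [-0.4, -0.5, -2.8]
opening: 0.144
finger_force: 68.9
```

send_rows:
  rows: "0 0 0 0 0 1.5 -1;0 0 0 0 0 3 -1;0 0 0 0 0 4.5 -1;0 0 0 0 0 6 -1;0 0 0 0 0 7 -1;0 0 0 0 0 8 -1;0 0 0 0 0 8 -1"

```text
time: 12.18
eef_pos: [0.4758, 0.2313, 0.1213]
tcp_rot: [0.998, -0.057, -0.0, 0.0]
contact_force: [-0.6, 0.4, -3.4]
opening: 0.15
finger_force: 68.9
```

send_rows:
  rows: "0 0 0 0 0 1 -1;0 0 0 0 0 2 -1;0 0 0 0 0 3 -1;0 0 0 0 0 4 -1;0 0 0 0 0 5 -1;0 0 0 0 0 5 -1"

```text
time: 12.92
eef_pos: [0.4757, 0.2313, 0.1163]
tcp_rot: [0.998, -0.057, -0.0, 0.0]
contact_force: [0.0, 0.2, -3.1]
opening: 0.151
finger_force: 69.0
```

send_rows:
  rows: "0 0 0 0 0 0.5 -1;0 0 0 0 0 1 -1;0 0 0 0 0 1.5 -1;0 0 0 0 0 2 -1;0 0 0 0 0 2 -1"

```text
time: 13.55
eef_pos: [0.4766, 0.2315, 0.1156]
tcp_rot: [0.998, -0.057, 0.001, -0.0]
contact_force: [-0.7, -0.5, 5.1]
opening: 0.146
finger_force: 70.0
```

It's seated on the seal. Releasing and rising to look.

send_rows:
  rows: "0 0 0 0 0 0 -0.3;0 0 0 0 0 0 -0.3;0 0 0 0 0 0 -0.3;0 0 0 0 0 -25 -0.3;0 0 0 0 0 -80 -1;0 0 0 0 0 -140 -1;0 0 0 -10 0 -190 -1;0 0 0 -10 0 -190 -1"
  grip_force: 40

```text
time: 14.55
eef_pos: [0.4676, 0.2332, 0.3103]
tcp_rot: [0.998, -0.057, 0.005, -0.002]
contact_force: [0.9, 0.4, 0.7]
opening: 0.004
finger_force: 0.0
```

```bash
python3 - <<'E'
from h import *
w=look("wrist",["clip_1","lid_handle"],"w4"); np.save("w4.npy",w,allow_pickle=True)
y=np.radians(-6.57); m=[.475,.2314]; z=.0875; c,sn=np.cos(y),np.sin(y)
u=proj(w,[[m[0]+c*a-sn*b,m[1]+sn*a+c*b,z] for a,b in ((.0855,.058),(.0855,-.058),(-.0855,-.058),(-.0855,.058))])
q=edge_corners(w,u,1,blue,5);q=edge_corners(w,q,1,blue); print(np.round(q)); cornerfit(w,q,z)
fit(w,[*m,y,.1165],.084,.014,-1,gray,0,reach=4);fit(w,[*m,y,.1165],.084,.014,-1,gray,1,reach=4)
E
python3 st.py
```

```text
wrist clip_1 0.84 world [0.4246 0.1608 0.0907] px [[355 212]]
wrist clip_1 0.83 world [0.4407 0.3094 0.0931] px [[211 214]]
wrist clip_1 0.63 world [0.5219 0.3    0.091 ] px [[207 133]]
wrist clip_1 0.61 world [0.5123 0.1531 0.0934] px [[358 126]]
wrist lid_handle 0.98 world [0.4867 0.2292 0.0868] px [[283 160]]
[[222.  82.]
 [343.  83.]
 [337. 250.]
 [228. 248.]]
corners: [0.4759 0.2312] -6.66 [0.1707 0.1166] rms 0.54
fit x,y,yaw,z [0.477  0.2311] -7.04 0.1165 rms 0.5 237 side bias(px) +y,-y,+x,-x [-0.22, -0.22, 0.29, -0.29]
fit x,y,yaw,z [0.477  0.2311] -7.03 0.1168 rms 0.52 237 side bias(px) +y,-y,+x,-x [-0.22, -0.23, 0.32, -0.24]
t 14.7 T [0.4653 0.2322 0.303 ] yaw -6.54 F [ 0.8 -0.6 -1. ] M [0.03 0.03 0.03]
```

View pics/w4.png

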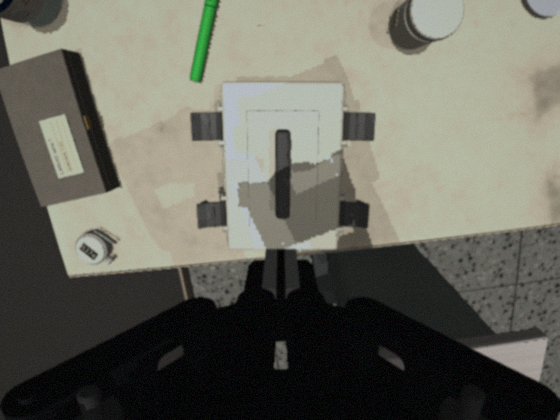

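The lid is seated at (0.4763, 0.2312), yaw about -6.8°, with all four clips out. I'll turn the closed gripper 90° so tool x lies along the lid's y, and go over the far-left clip (A, +45,+63).

send_rows:
  rows: "0 0 -10.5 10 -20 0 -1;0 0 -21 20 -40 0 -1;0 0 -31.5 30 -60 0 -1;0 0 -42 45 -80 20 -1;0 0 -52.5 56 -89 40 -1;0 0 -63 56 -89 80 -1;0 0 -73.5 56 -89 100 -1;0 0 -84 56 -89 120 -1"

```text
time: 15.7
eef_pos: [0.5301, 0.3138, 0.1801]
tcp_rot: [0.778, 0.628, -0.003, -0.001]
contact_force: [-0.1, 0.7, 0.8]
opening: 0.003
finger_force: 0.0
```

```bash
cat > lc.py <<'E'
# where the finger is in the lid frame: lx, |ly|-63-11 (face from hinge), tip above hinge
from h import *
import sys
C=np.array([float(a) for a in sys.argv[1:3]]) if len(sys.argv)>2 else np.array([.4763,.2312]); a=np.radians(-6.8); ex=np.array([np.cos(a),np.sin(a)]);ey=np.array([-ex[1],ex[0]])
s=ctrl.get_state();T=np.array(s["eef_pos"]);d=T[:2]-C; x,y=d@ex*1e3,d@ey*1e3
print("lx %.1f ly %.1f face %.1f tip %.1f yaw %.2f"%(x,y,abs(y)-74,(T[2]-.022-.085)*1e3,np.degrees(2*np.arctan2(s["tcp_rot"][1],s["tcp_rot"][0]))),"t",s["time"],"F lid x,y,z",np.round([np.array(s["contact_force"][:2])@ex,np.array(s["contact_force"][:2])@ey,s["contact_force"][2]],1),"q",np.round(s["qpos"],2))
E
python3 lc.py
```

```text
lx 43.7 ly 88.3 face 14.3 tip 73.1 yaw 77.80 t 15.7 F lid x,y,z [-0.2  0.7  0.8] q [ 0.37  0.23  1.78 -0.    1.13  0.58]
```

send_rows:
  rows: "0 0 -5.7 1 1 30 -1;0 0 -5.7 1 1 45 -1;0 0 -5.7 1 1 52 -1;0 0 -5.7 1 1 58 -1;0 0 -5.7 1 1 64 -1;0 0 -5.7 1 1 70 -1;0 0 -5.7 1 1 75 -1;0 0 -5.7 1 1 78 -1"

```text
time: 16.7
eef_pos: [0.5327, 0.3152, 0.1062]
tcp_rot: [0.748, 0.664, -0.0, -0.0]
contact_force: [-0.8, -0.7, 0.2]
opening: -0.0
finger_force: 0.1
```

```bash
python3 lc.py
```

```text
lx 46.1 ly 90.1 face 16.1 tip -0.8 yaw 83.16 t 16.7 F lid x,y,z [-0.7 -0.8  0.2] q [ 0.37  0.32  1.82 -0.    1.    0.49]
```

send_rows:
  rows: "0 0 0 0 0 0 -1;0 0 0 6 0 0 -1;0 0 0 14 0 0 -1;0 0 0 16 0 8 -1;0 0 0 16 0 17 -1;0 0 0 12 0 18 -1;0 0 0 10 0 19 -1;0 0 0 9 0 19 -1"

```text
time: 17.7
eef_pos: [0.534, 0.3242, 0.0876]
tcp_rot: [0.748, 0.663, 0.0, -0.0]
contact_force: [0.1, 1.1, -0.2]
opening: -0.005
finger_force: 0.9
```

```bash
python3 lc.py; python3 - <<'E'
from h import *
p=look("wrist",["clip_1"],"w5")
cv2.imwrite("pics/w5c.png",p["color"][::1,:,::-1])
E
```

```text
lx 46.3 ly 99.1 face 25.1 tip -19.4 yaw 83.13 t 17.7 F lid x,y,z [-0.   1.2 -0.2] q [0.38 0.36 1.81 0.   0.97 0.5 ]
wrist clip_1 0.84 world [0.44   0.3181 0.0914] px [[ 59 330]]
wrist clip_1 0.66 world [0.4424 0.3117 0.0877] px [[ 74 336]]
wrist clip_1 0.55 world [0.5247 0.2941 0.0883] px [[267 357]]
```

View pics/w5c.png

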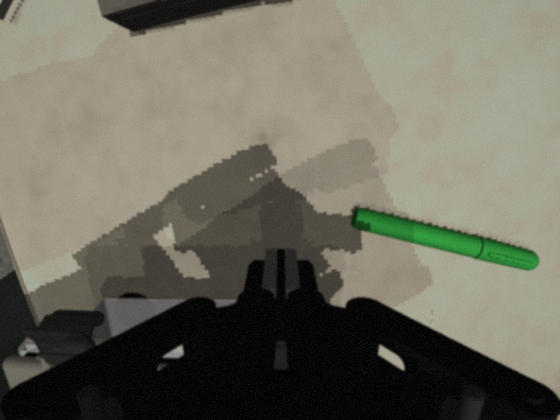

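send_rows:
  rows: "0 0 0 -1.5 0 1.5 -1;0 0 0 -3 0 3 -1;0 0 0 -4.5 0 4.5 -1;0 0 0 -6 0 6 -1;0 0 0 -7.5 0 7 -1;0 0 0 -7.5 0 7 -1"

```text
time: 18.55
eef_pos: [0.5334, 0.3172, 0.0809]
tcp_rot: [0.748, 0.664, 0.001, -0.0]
contact_force: [0.3, 5.0, 0.2]
opening: -0.0
finger_force: 2.8
```

```bash
python3 lc.py
```

```text
lx 46.5 ly 92.1 face 18.1 tip -26.1 yaw 83.14 t 18.55 F lid x,y,z [-0.3  5.   0.2] q [0.37 0.36 1.83 0.   0.96 0.49]
```

send_rows:
  rows: "0 0 0 -1 0 0.7 -1;0 0 0 -2 0 1.4 -1;0 0 0 -3 0 2.1 -1;0 0 0 -4 0 2.8 -1;0 0 0 -5 0 3.5 -1;0 0 0 -5 0 3.5 -1"

```text
time: 19.3
eef_pos: [0.5329, 0.3135, 0.0775]
tcp_rot: [0.748, 0.663, 0.002, -0.001]
contact_force: [1.7, 9.3, -0.5]
opening: -0.001
finger_force: 4.9
```

send_rows:
  rows: "0 0 0 -0.7 0 0.5 -1;0 0 0 -1.4 0 1 -1;0 0 0 -2.1 0 1.4 -1;0 0 0 -2.8 0 1.8 -1;0 0 0 -2.8 0 1.8 -1"

```text
time: 19.92
eef_pos: [0.5326, 0.3114, 0.0756]
tcp_rot: [0.748, 0.663, 0.003, -0.001]
contact_force: [1.5, 11.7, -3.4]
opening: 0.001
finger_force: 6.0
```

```bash
python3 lc.py
```

```text
lx 46.4 ly 86.3 face 12.3 tip -31.4 yaw 83.09 t 19.925 F lid x,y,z [ 0.1 11.8 -3.4] q [0.36 0.36 1.84 0.01 0.94 0.48]
```

send_rows:
  rows: "0 0 0 -0.6 0 0 -1;0 0 0 -1.2 0 0 -1;0 0 0 -1.8 0 0 -1;0 0 0 -2.4 0 0 -1;0 0 0 -2.4 0 0 -1"

```text
time: 20.55
eef_pos: [0.5323, 0.3097, 0.0756]
tcp_rot: [0.749, 0.663, 0.004, -0.002]
contact_force: [0.2, 13.3, -3.2]
opening: -0.003
finger_force: 7.1
```

```bash
python3 lc.py
```

```text
lx 46.3 ly 84.6 face 10.6 tip -31.4 yaw 83.06 t 20.55 F lid x,y,z [-1.4 13.3 -3.2] q [0.36 0.36 1.84 0.01 0.94 0.48]
```

send_rows:
  rows: "0 0 0 -0.2 0 1 -1;0 0 0 -0.4 0 2 -1;0 0 0 -0.6 0 3 -1;0 0 0 -0.8 0 4 -1;0 0 0 -0.8 0 4 -1"

```text
time: 21.18
eef_pos: [0.5322, 0.3088, 0.0716]
tcp_rot: [0.749, 0.663, 0.003, -0.002]
contact_force: [2.1, 13.2, -2.4]
opening: -0.002
finger_force: 6.8
```

```bash
python3 lc.py
```

```text
lx 46.3 ly 83.6 face 9.6 tip -35.4 yaw 83.07 t 21.175 F lid x,y,z [ 0.5 13.3 -2.4] q [0.36 0.36 1.84 0.01 0.93 0.48]
```

send_rows:
  rows: "0 0 0 -0.5 0 0.5 -1;0 0 0 -1 0 1 -1;0 0 0 -1.5 0 1.5 -1;0 0 0 -2 0 2 -1;0 0 0 -2 0 2 -1"

```text
time: 21.8
eef_pos: [0.532, 0.307, 0.0696]
tcp_rot: [0.749, 0.663, 0.004, -0.002]
contact_force: [1.9, 14.0, -4.0]
opening: -0.002
finger_force: 7.2
```

```bash
python3 lc.py
```

```text
lx 46.3 ly 81.9 face 7.9 tip -37.4 yaw 83.06 t 21.8 F lid x,y,z [ 0.2 14.1 -4. ] q [0.36 0.36 1.85 0.01 0.93 0.47]
```

send_rows:
  rows: "0 0 0 -0.5 0 0.5 -1;0 0 0 -1 0 1 -1;0 0 0 -1.5 0 1.5 -1;0 0 0 -1.5 0 1.5 -1"

```text
time: 22.3
eef_pos: [0.5314, 0.3054, 0.0675]
tcp_rot: [0.749, 0.663, 0.003, -0.002]
contact_force: [2.8, 14.8, -4.9]
opening: -0.001
finger_force: 7.2
```

```bash
python3 lc.py; python3 - <<'E'
from h import *
C=np.array([.4763,.2312])
for c in ("top","side"):
    p=look(c,[],c+"6"); u=proj(p,[.49,.28,.085])[0].astype(int)
    a=p["color"][u[1]-45:u[1]+45,u[0]-60:u[0]+60,::-1]; cv2.imwrite("pics/%s6c.png"%c,cv2.resize(a,None,fx=5,fy=5,interpolation=cv2.INTER_CUBIC))
a=cv2.imread("pics/top6c.png");b=cv2.imread("pics/side6c.png"); cv2.imwrite("pics/6.png",cv2.resize(np.vstack([a,b]),None,fx=.66,fy=.66))
E
```

```text
lx 46.0 ly 80.2 face 6.2 tip -39.5 yaw 83.06 t 22.3 F lid x,y,z [ 1.  15.  -4.9] q [0.35 0.36 1.85 0.01 0.92 0.47]
```

View pics/6.png

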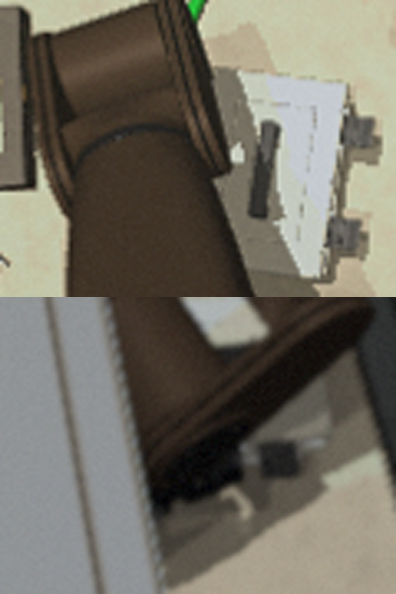

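```bash
python3 st.py; python3 -c "
from h import *
print({k:np.round(v,2) for k,v in ctrl.get_state().items()})"
```

```text
t 22.4 T [0.5315 0.3053 0.0675] yaw 83.06 F [ 2.3 13.8 -4.4] M [ 2.27 -0.34 -0.03]
{'time': np.float64(22.4), 'qpos': array([0.35, 0.36, 1.85, 0.01, 0.92, 0.47]), 'dq': array([ 0., -0., -0., -0., -0.,  0.]), 'joint_efforts': array([ -6.97, -40.18, -22.27,  -2.37,   1.6 ,   0.  ]), 'eef_pos': array([0.53, 0.31, 0.07]), 'tcp_rot': array([ 0.75,  0.66,  0.  , -0.  ]), 'contact_force': array([ 2.27, 13.84, -4.37]), 'wrist_torque': array([ 2.27, -0.34, -0.03]), 'finger_force': np.float64(7.22), 'opening': np.float64(0.0)}
```

send_rows:
  rows: "0 0 0 0 0 1.5 -1;0 0 0 0 0 3 -1;0 0 0 0 0 4.5 -1;0 0 0 0 0 6 -1"

```text
time: 22.9
eef_pos: [0.5317, 0.3024, 0.0621]
tcp_rot: [0.748, 0.664, 0.001, 0.0]
contact_force: [0.8, 3.9, 1.7]
opening: 0.001
finger_force: 2.2
```

```bash
python3 lc.py; python3 st.py
```

```text
lx 46.6 ly 77.3 face 3.3 tip -44.9 yaw 83.15 t 22.9 F lid x,y,z [0.3 3.9 1.7] q [0.35 0.37 1.85 0.   0.92 0.47]
t 22.9 T [0.5317 0.3024 0.0621] yaw 83.15 F [0.8 3.9 1.7] M [ 0.7  -0.06 -0.06]
```

Snapped: the force fell from 15 to 4 N. Moving down with the tab did it. Next is the diagonal clip C.

send_rows:
  rows: "0 0 0 12 0 0 -1;0 0 0 22 0 -10 -1;0 0 0 22 0 -65 -1;0 0 0 10 -20 -105 -1;0 0 0 -40 -45 -105 -1;0 0 0 -95 -70 -105 -1;0 0 0 -145 -90 -105 -1;0 0 0 -165 -91 -105 -1"

```text
time: 23.9
eef_pos: [0.4194, 0.1477, 0.1666]
tcp_rot: [0.748, 0.663, -0.001, 0.0]
contact_force: [1.2, 0.1, 0.5]
opening: 0.002
finger_force: 0.0
```

```bash
python3 lc.py;  python3 - <<'E'
from h import *
w=look("wrist",["clip_1"],"w7"); np.save("w7.npy",w,allow_pickle=True)
y=np.radians(-6.8)
fit(w,[.4763,.2312,y,.1165],.084,.014,-1,gray,0,reach=4)
E
```

```text
lx -46.7 ly -89.7 face 15.7 tip 59.6 yaw 83.11 t 23.9 F lid x,y,z [1.2 0.3 0.5] q [ 0.11 -0.14  2.2  -0.    1.09  0.23]
wrist clip_1 0.85 world [0.5083 0.1534 0.091 ] px [[426 200]]
wrist clip_1 0.84 world [0.4201 0.1627 0.09  ] px [[278 202]]
fit x,y,yaw,z [0.4738 0.2301] -7.1 0.1165 rms 1.07 180 side bias(px) +y,-y,+x,-x [-0.23, -1.24, 0.77, 1.22]
```

View pics/w7.png

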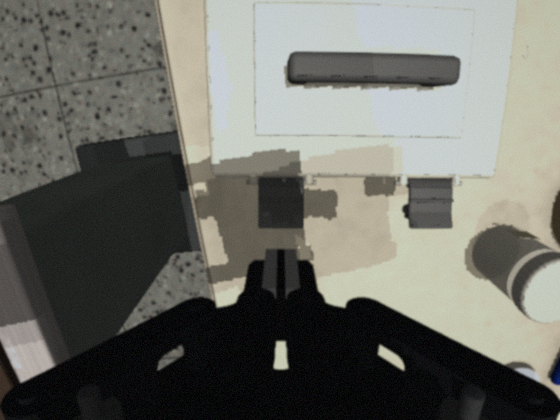

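The gripper lines up with clip C (both at column about 281). Folding it down, then coming in from outside.

send_rows:
  rows: "0 0 0 1 1 22 -1;0 0 0 1 1 34 -1;0 0 0 1 1 40 -1;0 0 0 1 1 47 -1;0 0 0 1 1 54 -1;0 0 0 1 1 60 -1;0 0 0 1 1 65 -1;0 0 0 1 1 65 -1"

```text
time: 25.0
eef_pos: [0.4221, 0.1501, 0.1012]
tcp_rot: [0.748, 0.664, -0.0, -0.0]
contact_force: [-0.8, -1.0, -0.3]
opening: -0.004
finger_force: 0.0
```

send_rows:
  rows: "0 0 0 -6 0 0 -1;0 0 0 -14 0 0 -1;0 0 0 -16 0 8 -1;0 0 0 -16 0 17 -1;0 0 0 -12 0 18 -1;0 0 0 -9 0 19 -1;0 0 0 -7 0 20 -1;0 0 0 -7 0 20 -1"

```text
time: 26.0
eef_pos: [0.4214, 0.1433, 0.0816]
tcp_rot: [0.748, 0.664, -0.0, 0.0]
contact_force: [-1.0, -3.4, -1.0]
opening: -0.002
finger_force: 1.1
```

```bash
python3 lc.py
```

```text
lx -44.1 ly -93.8 face 19.8 tip -25.4 yaw 83.20 t 26.0 F lid x,y,z [-0.6 -3.5 -1. ] q [ 0.1   0.    2.25 -0.    0.89  0.22]
```

send_rows:
  rows: "0 0 0 1.2 0 1 -1;0 0 0 2.4 0 2 -1;0 0 0 3.6 0 3 -1;0 0 0 4.8 0 4.5 -1;0 0 0 6 0 6 -1;0 0 0 6.5 0 7.5 -1;0 0 0 6.5 0 9 -1"

```text
time: 26.88
eef_pos: [0.4225, 0.1498, 0.0727]
tcp_rot: [0.748, 0.664, 0.0, 0.0]
contact_force: [-0.2, -2.3, 1.0]
opening: 0.002
finger_force: 1.6
```

```bash
python3 lc.py
```

```text
lx -43.7 ly -87.2 face 13.2 tip -34.3 yaw 83.14 t 26.875 F lid x,y,z [ 0.1 -2.3  1. ] q [0.11 0.02 2.24 0.   0.87 0.23]
```

send_rows:
  rows: "0 0 0 1 0 1 -1;0 0 0 2 0 2 -1;0 0 0 3 0 3 -1;0 0 0 4 0 4 -1;0 0 0 4 0 4.5 -1"

```text
time: 27.5
eef_pos: [0.4228, 0.1539, 0.0681]
tcp_rot: [0.748, 0.664, 0.0, -0.0]
contact_force: [0.2, -0.1, -1.0]
opening: 0.003
finger_force: 0.0
```

```bash
python3 lc.py
```

```text
lx -44.0 ly -83.1 face 9.1 tip -38.9 yaw 83.16 t 27.5 F lid x,y,z [ 0.2 -0.1 -1. ] q [0.12 0.04 2.24 0.   0.86 0.24]
```

send_rows:
  rows: "0 0 0 1 0 1 -1;0 0 0 2 0 2 -1;0 0 0 3 0 3 -1;0 0 0 4 0 4 -1;0 0 0 5 0 4 -1;0 0 0 5 0 4 -1"

```text
time: 28.25
eef_pos: [0.4233, 0.1584, 0.064]
tcp_rot: [0.748, 0.664, -0.0, 0.0]
contact_force: [-0.9, -2.9, -0.1]
opening: -0.001
finger_force: 1.5
```

```bash
python3 lc.py
```

```text
lx -44.0 ly -78.5 face 4.5 tip -43.0 yaw 83.17 t 28.25 F lid x,y,z [-0.5 -3.  -0.1] q [ 0.13  0.05  2.24 -0.    0.86  0.25]
```

Clip C snapped too; face position matches A's. On to clip B on the same side, checking C on the way.

send_rows:
  rows: "0 0 0 -12 0 0 -1;0 0 0 -20 0 -10 -1;0 0 0 -20 0 -60 -1;0 0 0 -15 30 -95 -1;0 0 0 -11 75 -95 -1;0 0 0 -11 89 -95 -1;0 0 0 -11 89 -95 -1"

```text
time: 29.12
eef_pos: [0.5103, 0.1367, 0.1589]
tcp_rot: [0.748, 0.663, -0.0, -0.001]
contact_force: [0.1, -0.3, -0.3]
opening: -0.0
finger_force: 0.0
```

```bash
python3 lc.py;  python3 - <<'E'
from h import *
w=look("wrist",["clip_1"],"w8"); np.save("w8.npy",w,allow_pickle=True)
E
```

```text
lx 45.0 ly -89.8 face 15.8 tip 51.9 yaw 83.11 t 29.125 F lid x,y,z [ 0.1 -0.3 -0.3] q [0.07 0.06 2.01 0.   1.06 0.19]
wrist clip_1 0.9 world [0.5085 0.1526 0.0944] px [[273 207]]
wrist clip_1 0.79 world [0.4228 0.1718 0.0847] px [[126 188]]
```

View pics/w8.png

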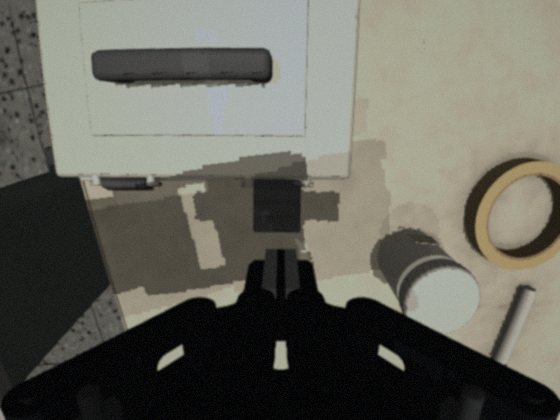

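Clip C at (127,184) shows only its thin hinge edge, so it's shut. Clip B stands at (276,205) under the fingers. Folding B.

send_rows:
  rows: "0 0 0 1 -1 20 -1;0 0 0 1 -1 29 -1;0 0 0 1 -1 35 -1;0 0 0 1 -1 41 -1;0 0 0 1 -1 47 -1;0 0 0 1 -1 53 -1;0 0 0 1 -1 57 -1;0 0 0 1 -1 57 -1"

```text
time: 30.22
eef_pos: [0.5093, 0.1382, 0.1017]
tcp_rot: [0.748, 0.664, -0.0, -0.0]
contact_force: [-0.2, 0.1, 0.1]
opening: -0.001
finger_force: 0.0
```

send_rows:
  rows: "0 0 0 -6 0 0 -1;0 0 0 -14 0 0 -1;0 0 0 -16 0 8 -1;0 0 0 -16 0 17 -1;0 0 0 -12 0 18 -1;0 0 0 -9 0 19 -1;0 0 0 -7 0 20 -1;0 0 0 -7 0 20 -1"

```text
time: 31.22
eef_pos: [0.5088, 0.1316, 0.0821]
tcp_rot: [0.748, 0.664, 0.0, -0.0]
contact_force: [-0.1, -0.5, -0.8]
opening: 0.001
finger_force: 0.3
```

```bash
python3 lc.py
```

```text
lx 44.0 ly -95.0 face 21.0 tip -24.9 yaw 83.16 t 31.225 F lid x,y,z [-0.1 -0.5 -0.8] q [0.06 0.17 2.06 0.   0.91 0.18]
```

send_rows:
  rows: "0 0 0 1.2 0 1 -1;0 0 0 2.4 0 2 -1;0 0 0 3.6 0 3 -1;0 0 0 4.8 0 4.5 -1;0 0 0 6 0 6 -1;0 0 0 7 0 7.5 -1;0 0 0 7.5 0 9 -1"

```text
time: 32.1
eef_pos: [0.5098, 0.1383, 0.0732]
tcp_rot: [0.748, 0.664, -0.0, 0.0]
contact_force: [-0.6, -5.7, 2.5]
opening: -0.002
finger_force: 2.8
```

```bash
python3 lc.py
```

```text
lx 44.3 ly -88.2 face 14.2 tip -33.8 yaw 83.18 t 32.1 F lid x,y,z [ 0.1 -5.7  2.5] q [ 0.07  0.19  2.05 -0.    0.89  0.19]
```

send_rows:
  rows: "0 0 0 0.8 0 1 -1;0 0 0 1.6 0 2 -1;0 0 0 2.4 0 3 -1;0 0 0 3.2 0 4 -1;0 0 0 3.5 0 5 -1;0 0 0 3.5 0 6 -1"

```text
time: 32.85
eef_pos: [0.51, 0.1429, 0.0669]
tcp_rot: [0.748, 0.663, 0.001, -0.001]
contact_force: [-0.0, 0.3, 0.1]
opening: 0.001
finger_force: 0.0
```

```bash
python3 lc.py
```

```text
lx 43.9 ly -83.7 face 9.7 tip -40.1 yaw 83.11 t 32.85 F lid x,y,z [-0.   0.3  0.1] q [0.08 0.21 2.05 0.   0.88 0.2 ]
```

Snapped. Press lightly to the stop.

send_rows:
  rows: "0 0 0 1 0 1 -1;0 0 0 2 0 2 -1;0 0 0 3 0 3 -1;0 0 0 4 0 3 -1;0 0 0 5 0 3 -1;0 0 0 5 0 3 -1"

```text
time: 33.6
eef_pos: [0.5105, 0.1469, 0.064]
tcp_rot: [0.748, 0.664, -0.0, 0.0]
contact_force: [-0.5, -2.9, -1.3]
opening: -0.005
finger_force: 1.2
```

```bash
python3 lc.py
```

```text
lx 44.0 ly -79.6 face 5.6 tip -43.0 yaw 83.17 t 33.6 F lid x,y,z [-0.2 -3.  -1.3] q [ 0.09  0.22  2.05 -0.    0.88  0.21]
```

send_rows:
  rows: "0 0 0 -12 0 0 -1;0 0 0 -20 0 -10 -1;0 0 0 -20 0 -65 -1;0 0 0 -10 -15 -105 -1;0 0 0 40 -40 -105 -1;0 0 0 90 -65 -105 -1;0 0 0 140 -85 -105 -1;0 0 0 169 -89 -105 -1"

```text
time: 34.6
eef_pos: [0.4415, 0.3275, 0.1702]
tcp_rot: [0.747, 0.664, 0.001, -0.0]
contact_force: [1.1, -0.7, 1.0]
opening: -0.0
finger_force: 0.0
```

```bash
python3 lc.py;  python3 - <<'E'
from h import *
w=look("wrist",["clip_1"],"w9"); np.save("w9.npy",w,allow_pickle=True); print(proj(w,[[.4763-.0447+.0075+.0025,.2312+.0053+.0625+.02,.09]]))
E
```

```text
lx -46.0 ly 91.5 face 17.5 tip 63.2 yaw 83.26 t 34.6 F lid x,y,z [ 1.2 -0.5  1. ] q [0.45 0.1  1.96 0.   1.09 0.57]
wrist clip_1 0.84 world [0.5214 0.291  0.0811] px [[404 257]]
wrist clip_1 0.78 world [0.4393 0.321  0.0941] px [[277 237]]
[[281.59662111 236.58554445]]
```

send_rows:
  rows: "0 0 0 -2 0.5 30 -1;0 0 0 -2 0.5 40 -1;0 0 0 -2 0.5 46 -1;0 0 0 -2 0.5 52 -1;0 0 0 -2 0.5 58 -1;0 0 0 -2 0.5 64 -1;0 0 0 -2 0.5 67 -1;0 0 0 -2 0.5 67 -1"

```text
time: 35.7
eef_pos: [0.4425, 0.3235, 0.1018]
tcp_rot: [0.748, 0.664, -0.0, -0.0]
contact_force: [-0.2, 0.2, 0.5]
opening: 0.001
finger_force: 0.0
```

send_rows:
  rows: "0 0 0 6 0 0 -1;0 0 0 14 0 0 -1;0 0 0 16 0 8 -1;0 0 0 16 0 17 -1;0 0 0 12 0 18 -1;0 0 0 9 0 19 -1;0 0 0 7 0 20 -1;0 0 0 7 0 20 -1"

```text
time: 36.7
eef_pos: [0.4437, 0.3302, 0.0823]
tcp_rot: [0.748, 0.664, 0.0, 0.0]
contact_force: [0.3, 1.7, -0.5]
opening: -0.001
finger_force: 0.6
```

```bash
python3 lc.py
```

```text
lx -44.1 ly 94.4 face 20.4 tip -24.7 yaw 83.15 t 36.7 F lid x,y,z [ 0.1  1.7 -0.5] q [ 0.46  0.23  1.99 -0.    0.92  0.58]
```

send_rows:
  rows: "0 0 0 -1.2 0 1 -1;0 0 0 -2.4 0 2 -1;0 0 0 -3.6 0 3 -1;0 0 0 -4.8 0 4.5 -1;0 0 0 -6 0 6 -1;0 0 0 -7 0 7.5 -1;0 0 0 -7 0 9 -1"

```text
time: 37.58
eef_pos: [0.4434, 0.3243, 0.0738]
tcp_rot: [0.748, 0.663, 0.001, -0.0]
contact_force: [0.2, 5.7, 2.7]
opening: 0.003
finger_force: 2.9
```

```bash
python3 lc.py
```

```text
lx -43.7 ly 88.6 face 14.6 tip -33.2 yaw 83.13 t 37.575 F lid x,y,z [-0.5  5.7  2.7] q [0.45 0.23 2.   0.   0.9  0.57]
```

send_rows:
  rows: "0 0 0 -0.8 0 1 -1;0 0 0 -1.6 0 2 -1;0 0 0 -2.4 0 3 -1;0 0 0 -3.2 0 4 -1;0 0 0 -3.5 0 5 -1;0 0 0 -3.5 0 6 -1"

```text
time: 38.33
eef_pos: [0.4426, 0.3203, 0.0674]
tcp_rot: [0.748, 0.664, 0.001, 0.0]
contact_force: [1.1, 3.4, 1.2]
opening: 0.002
finger_force: 1.8
```

```bash
python3 lc.py
```

```text
lx -44.0 ly 84.5 face 10.5 tip -39.6 yaw 83.17 t 38.325 F lid x,y,z [0.7 3.5 1.2] q [0.44 0.24 2.01 0.   0.89 0.56]
```

send_rows:
  rows: "0 0 0 -1 0 1 -1;0 0 0 -2 0 2 -1;0 0 0 -3 0 3 -1;0 0 0 -4 0 4 -1;0 0 0 -5 0 4 -1;0 0 0 -5.5 0 4 -1"

```text
time: 39.08
eef_pos: [0.4415, 0.3148, 0.0631]
tcp_rot: [0.748, 0.664, 0.0, -0.0]
contact_force: [0.4, 4.2, -0.8]
opening: 0.0
finger_force: 1.8
```

```bash
python3 lc.py
```

```text
lx -44.4 ly 78.9 face 4.9 tip -43.9 yaw 83.14 t 39.075 F lid x,y,z [-0.1  4.2 -0.8] q [0.43 0.24 2.02 0.   0.88 0.55]
```

send_rows:
  rows: "0 0 0 12 0 0 -1;0 0 0 22 0 -10 -1;0 0 0 22 0 -70 -1;0 0 0 10 20 -130 -1;0 0 0 -40 40 -170 -1;0 0 0 -90 45 -200 -1;0 0 0 -95 45 -220 -1;0 0 0 -95 45 -220 -1"

```text
time: 40.08
eef_pos: [0.4761, 0.2148, 0.2862]
tcp_rot: [0.748, 0.663, 0.002, 0.001]
contact_force: [0.1, 0.2, -0.2]
opening: 0.003
finger_force: 0.0
```

```bash
python3 lc.py;  python3 - <<'E'
from h import *
w=look("wrist",["clip_1"],"w10"); np.save("w10.npy",w,allow_pickle=True)
y=np.radians(-6.8); z=.0875; m=[.4763,.2312]; c,sn=np.cos(y),np.sin(y)
u=proj(w,[[m[0]+c*a-sn*b,m[1]+sn*a+c*b,z] for a,b in ((.0855,.058),(.0855,-.058),(-.0855,-.058),(-.0855,.058))])
q=edge_corners(w,u,1,blue,5);q=edge_corners(w,q,1,blue); cornerfit(w,q,z)
fit(w,[*m,y,.1165],.084,.014,-1,gray,0,reach=4);fit(w,[*m,y,.1165],.084,.014,-1,gray,1,reach=4)
a,b=u.min(0).astype(int)-25,u.max(0).astype(int)+25
a=np.maximum(a,0); im=w["color"][a[1]:b[1],a[0]:b[0],::-1]; k=min(790/im.shape[1],590/im.shape[0]); print(a,k)
cv2.imwrite("pics/w10c.png",cv2.resize(im,None,fx=k,fy=k,interpolation=cv2.INTER_CUBIC))
E
```

```text
lx 1.8 ly -16.3 face -57.7 tip 179.2 yaw 83.09 t 40.075 F lid x,y,z [ 0.1  0.2 -0.2] q [ 0.23 -0.08  1.92 -0.    1.3   0.35]
wrist clip_1 0.64 world [0.5201 0.2889 0.0865] px [[318  95]]
wrist clip_1 0.6 world [0.4225 0.1734 0.0853] px [[230 228]]
wrist clip_1 0.57 world [0.4401 0.3015 0.0858] px [[227  92]]
wrist clip_1 0.51 world [0.5102 0.1651 0.0867] px [[319 226]]
corners: [0.4753 0.2324] -6.62 [0.17   0.1174] rms 0.49
fit x,y,yaw,z [0.4757 0.2326] -6.56 0.1165 rms 1.04 224 side bias(px) +y,-y,+x,-x [-1.0, -0.5, 0.75, 0.75]
fit x,y,yaw,z [0.4754 0.2317] -6.35 0.1113 rms 0.86 228 side bias(px) +y,-y,+x,-x [-1.03, -0.72, 0.24, 0.02]
[156  75] 3.2916666666666665
```

View pics/w10c.png

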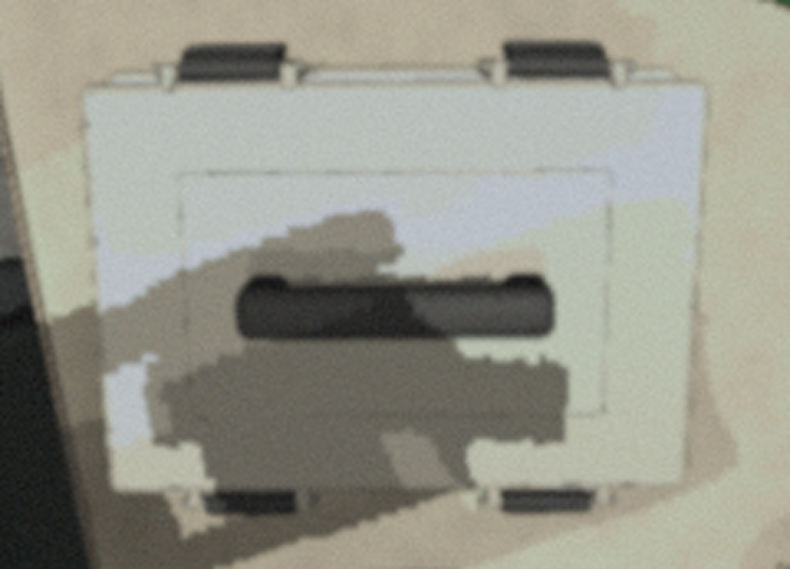

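All four clips hug the edge equally: top pair at (232,60) and (555,58), bottom pair at (250,500) and (546,500). The lid is level and central at (0.475, 0.232), and nothing is being touched. Handing in.

```bash
python3 -c "
from plant import ctrl
print(ctrl.sign_off())"
```

```text
the job is handed in; nothing more can be done
None
```

The lid is seated level on the seal and all four clips look shut in the last wrist-camera picture. I closed them crosswise, with the highest push I read about 16 N. I handed the job in at about 40 s, but `sign_off` gave no verdict.

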